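# Plug the housing, then hold the index pin out

### The job

On the indexing fixture, plug the oblong grey plug (not the round one) fully home into the oblong socket of the blue housing and let go of it. Then grip the black knob of the fixture's sprung index plunger, pull it straight up as far as it goes so that the pin is clear of its hole in the round plate, and finish while still holding it up there, so that a colleague can turn the plate. Leave the other things where they are.

Things in the scene. Friction and masses are not known exactly. Their poses are not given: they have to be found in the camera images.
- plug: Oblong grey plug, 55 mm tall, upright on the table left or right of the white board. From below: oblong shank 28 (its x) x 20 (y) x 20 mm tall; flange 36 x 30 x 5 mm; grip block 30 (x) x 20 (y) mm, 25 to 55 mm above the origin, to be pinched across its 20 mm (along y). Origin: centre of the shank's foot; z up. A half turn about z makes no difference. 40 to 85 g.
- socket (a point): Centre of the socket's mouth, in the flat top of the blue housing (72 x 60 x 32 mm) in the middle of the fixture, 80 mm above the table. The hole is 29.6 mm along its x (the fixture's x), 21.6 mm along its y, 24 mm deep, rim chamfered; z up. With the plug home, its flange lies on the housing's top, its origin 20 mm below this point, its x along the socket's x, either way round.
- fixture: Indexing fixture fixed on the white board, at any yaw: aluminium plate, 210 mm diameter, top 28 mm above the origin, eight 12 mm index holes; housing in the middle; on its +y side a grey post (top 48 mm above the origin) with an arm over the plate's edge that carries the plunger. Origin: plate's axis, on the board's top (20 mm above the table); z up.
- knob (a point): Centre of the plunger's black knob: vertical, 28 mm diameter, 22 mm tall, 85 mm from the socket along the fixture's +y; at rest 97 mm above the table. Moves up with the plunger. Below it: a sleeve of 18 mm diameter (top 15 mm below the knob's centre at rest) and the arm, 26 mm wide (top 29 mm below the knob's centre).
- seat_hole (a point): Centre, on the plate's top, of the index hole under the plunger. Fixed. At rest the pin (10 mm diameter) reaches 10 mm down into it.
- plunger (a joint): Travel of the index plunger, m, upwards: 0 at rest with the pin in its hole, 0.016 fully up against its stop; the pin is clear of the plate above 0.010. A spring pulls it back down: 6 N at rest, 14 N fully up; it does not latch.
- round_plug: Bystander: round grey plug, 55 mm tall: shank 24 mm, flange 40 mm, grip 28 mm in diameter. Stands upright on the table on the side of the board where the right plug is not. Origin: centre of its foot.
- bush: Bystander: loose rubber bush, 26 mm in diameter, 14 mm tall, on the fixture's plate near its edge, on the side away from the plunger. Origin: centre of its underside.
- housing_a: Bystander: blue housing 90 x 80 x 44 mm on a black rubber foot, left of the board at the far side. Origin: centre of its underside.
- core: Bystander: aluminium disc with dark holes, 90 mm in diameter, 30 mm tall, right of the board at the far side. Origin: centre of its underside.
- screwdriver: Bystander: screwdriver lying on the table at the left. Origin: under its middle.
- pliers: Bystander: pliers lying on the table at the right, 170 mm long, 16 mm tall. Origin: under their pivot.
Mind the look-alikes: they are no part of the job. What is shaped like the plug but green or pink is not meant.

How it is judged:
By the outcome, as a careful person would: the job done as asked, in the order asked, and still so for the second after the job is handed in, while the arm keeps its last pose, push and grip.
It also fails if it takes over 48 s, if anything falls off the work surface, if the arm or the gripper's body presses on something with over 40 N, if the wrist force passes 120 N, or if a joint passes its speed limit or range.

### The arm

A 6-joint arm with a two-finger parallel gripper is mounted at the origin on the work surface. World frame = base frame: x ahead of the robot, y to its left, z up, the work surface at z = 0. Lengths are in m, angles in rad, forces in N, time in s.
With the tool pointing down it reaches from about 0.35 to 0.775 m from the base axis. Payload 5.5 kg.
Tool frame: the origin (TCP) lies midway between the tips of the shut fingers; the grasp point (between the pads) lies 19 mm behind it; z points along the fingers, y is the line along which they close (so a half turn about z gives the same grasp; the last joint's range is limited). The gripper opens to 85 mm and grips with 20 to 120 N. Pads are 22 mm wide; open, the fingers measure 114 mm over their backs; the gripper's body (76 mm by 85 mm) begins 54 mm behind the grasp point. The pads swing forward as they close: fully open they stand 13 mm farther back than shut.
Start: joints at [1.14, 0.313, 0.046, 1.304, 0, 1.431], TCP at [0.165, 0.551, 0.2] pointing down, gripper open.
Joint ranges: [-2.76, 2.76], [-0.86, 1.69], [-1.03, 1.26], [-2.2, 2.34], [-1.47, 1.5], [-3.14, 3.14]. Speed limits (rad/s): [2.57, 2.57, 3.14, 3.14, 3.14, 3.14].

### API

Orientations are given as a unit quaternion [w, x, y, z].
In Python, from bench import bot gives the robot as it stands. The module is installed in compiled form; this text tells all that it offers.
- The arm moves only by the tool arm_command, never from a script. Its arguments are lists of equal length, an entry for each row: "linear": the shift along the world's x, y, z each as a share of 0.06 m, from -1 to 1, a list of three; "rot": the turn, a rotation vector about the world's x, y, z each as a share of 2 pi rad, from -1 to 1, a list of three; "fingers": the finger opening in mm, from 0 to 85.4. A call has 1 to 20 rows; each row shifts and turns the commanded pose from where the row before left it; what a row does not reach is not made up. A row lasts 1/8 s, in which the tool goes at most 62.5 mm and 10.7 degrees, less where a joint would pass 70% of its speed; a pose out of reach is approached as far as the arm can. A call with a number of a shift or a turn outside -1 to 1 is refused whole. A call with a gripper value outside its range is refused whole. The fingers move at their own pace and stop on an object; "newtons" is the grip in N (left out, the last holds). Time passes only in rows, so rows that do not move let the fingers close. It gives the time, the measured TCP pose, the force, the opening and the grip force at its end, in the units of the state.
- bot.get_state(): the state, without advancing time (a new reading comes with each control period).
- bot.grab_frame(name): name is "side" or "top" or "wrist"; returns a dict with "pixels" (384x512x3 uint8, red, green, blue), "fx", "fy", "cx", "cy" (pixels), "R" (3x3) and "t" (3): a world point X has camera coordinates R X + t. Camera axes: x right, y down, z forward; pixel columns grow to the right and rows downward; lengths in m; the calibration is good to about 2 mm. A picture is of the moment at which its call begins. There is no depth.
- bot.sign_off(): hands the job in; it is judged then, once.
Trained networks look in a picture, given as the dict that the camera call returned (one of the last four; its "shot" number tells which), for a name from the list of things; names that differ only in an ending like _2 or _b are one class to them, and where a whole thing is asked for, a point or a joint stands for the part that bears it (a point fixed in the world has none). Each returns a list of dicts, best first, with "score" (0 to 1); they miss things now and then, are a little off and sometimes report something else, mostly with a low value. They report only what shows in the picture. A call takes as long as a camera call. They do not tell look-alikes from the thing itself.
- bot.regions_of(picture, name): "region" (384x512 bool, what is visible of it) and "bbox" ([left, top, right, bottom] in pixels, round what is visible of it).
The state is a dict: "time": time; "joints": joint angles; "qvel": joint speeds; "effort": joint torques, N m; "eef_pos": TCP position; "tcp_rot": TCP orientation; "contact_force": force on the tool from outside, world axes, zero at the start; "ft_torque": the same for the moment, N m; "width": finger opening in m; "grip_force": force on a finger pad.
Only numpy, scipy, OpenCV 4.12 (cv2) and the standard library are available. Lean on these libraries where they do the work, as an engineer would, in place of code of your own. Each camera call takes 0.05 s, during which the arm holds its last target. There are 200 camera calls.

## Working session

There is one attempt and no reset: what is moved stays moved. The work goes in short steps, Python scripts to look and compute and a tool call to move; the robot and the scene stay as the last step left them, time stands still between calls to the robot, and variables do not carry over. Pictures are saved under pics/ and viewed, at most 10 in all, crops included, and the job is handed in when it is done.

Besides the shell and the picture viewer there is one more tool, called after ">>>" as name(argument=value, ...) on one line, values as JSON. arm_command: Moves the arm, as the interface text tells. Its arguments: {"type":"object","properties":{"linear":{"type":"array"},"rot":{"type":"array"},"fingers":{"type":"array"},"newtons":{"type":"number"}},"required":["linear","rot","fingers"]}

```bash
mkdir -p pics
cat > h.py <<'E'
import numpy as np, cv2
from bench import bot
def shot(n,save=None):
    p=bot.grab_frame(n)
    if save: cv2.imwrite('pics/'+save,cv2.cvtColor(p['pixels'],cv2.COLOR_RGB2BGR))
    return p
def ray(p,uv):
    R=np.array(p['R']);t=np.array(p['t'])
    d=R.T@np.array([(uv[0]-p['cx'])/p['fx'],(uv[1]-p['cy'])/p['fy'],1.]);return -R.T@t,d
def onz(p,uv,z):
    c,d=ray(p,uv);return c+d*(z-c[2])/d[2]
def proj(p,X):
    q=np.array(p['R'])@np.array(X)+np.array(p['t']);return [p['fx']*q[0]/q[2]+p['cx'],p['fy']*q[1]/q[2]+p['cy']]
def tri(obs):
    A=np.zeros((3,3));b=np.zeros(3);L=[]
    for p,uv in obs:
        c,d=ray(p,uv);d=d/np.linalg.norm(d);M=np.eye(3)-np.outer(d,d);A+=M;b+=M@c;L.append((c,M))
    X=np.linalg.solve(A,b);return X,[round(float(np.linalg.norm(M@(X-c)))*1000,1) for c,M in L]
E
python3 - <<'E'
from h import *
np.set_printoptions(precision=3,suppress=True)
ims=[]
for n in ['top','side']:
    p=shot(n,n+'0.png');ims.append(p['pixels'])
    print(n,-np.array(p['R']).T@p['t'])
    for k in ['plug','socket','fixture','knob','round_plug','bush']:
        try:
            for r in bot.regions_of(p,k)[:4]: print(k,round(r['score'],2),r['bbox'])
        except Exception as e: print(k,e)
s=bot.get_state();print(s['time'],s['eef_pos'],s['tcp_rot'],s['contact_force'])
v=np.vstack(ims);cv2.imwrite('pics/both.png',cv2.resize(v,(400,600))[:,:,::-1])
E
```

```text
top [0.333 0.005 1.263]
plug 0.72 [113.4, 187.2, 131.9, 197.2]
plug 0.72 [142.8, 166.7, 156.7, 182.2]
plug 0.7 [127.5, 234.2, 144.6, 246.9]
plug 0.67 [140.0, 204.3, 154.9, 221.5]
socket 0.66 [198.9, 128.7, 271.5, 210.8]
fixture 0.59 [197.2, 125.7, 271.7, 210.9]
round_plug 0.7 [353.7, 193.2, 375.0, 201.9]
round_plug 0.69 [409.1, 190.5, 437.4, 252.4]
bush 0.53 [98.1, 193.0, 107.0, 260.2]
bush 0.48 [232.5, 199.0, 239.2, 204.3]
side [0.251 1.198 0.865]
plug 0.81 [259.7, 271.1, 279.1, 290.9]
plug 0.61 [230.9, 258.9, 249.8, 279.1]
plug 0.58 [204.7, 276.3, 222.1, 300.1]
plug 0.49 [195.2, 251.0, 211.2, 272.9]
socket 0.88 [186.7, 185.6, 257.9, 229.8]
fixture 0.96 [190.3, 186.9, 257.1, 229.5]
round_plug 0.66 [267.3, 149.8, 276.6, 167.3]
round_plug 0.29 [185.9, 186.6, 259.4, 230.7]
bush 0.62 [248.5, 205.5, 256.0, 209.1]
bush 0.17 [136.7, 253.9, 181.9, 285.2]
0.7 [0.165 0.551 0.2  ] [0.    0.145 0.989 0.   ] [-0.229 -0.724 -0.65 ]
```

View pics/top0.png

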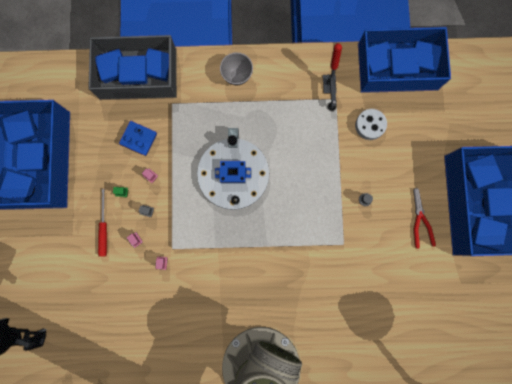

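View pics/side0.png

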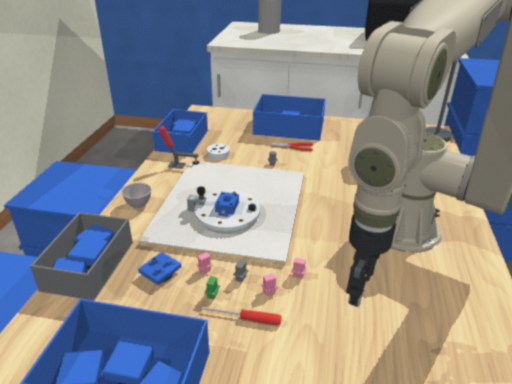

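The top view shows the grey oblong plug at about (145,211). The look-alikes are green at (120,190) and pink at (149,175), (134,239) and (161,263). The round grey plug is at (366,199), the socket at (233,172) and the knob at (232,140). In the side view the grey plug is at (241,269), the knob at (201,190) and the housing at (227,203). Only the plug at (145,211) is both grey and oblong, and I'll confirm it with the wrist camera.

Run:
```python
from h import *
np.set_printoptions(precision=4,suppress=True)
t=shot('top');s=shot('side')
def c(p,k,box):
    best=None
    for r in bot.regions_of(p,k):
        b=r['bbox'];m=[(b[0]+b[2])/2,(b[1]+b[3])/2]
        if np.hypot(m[0]-box[0],m[1]-box[1])<8:
            ys,xs=np.nonzero(r['region']);return [xs.mean(),ys.mean()]
    return box
a=c(t,'plug',(146,211));b=c(s,'plug',(241,269))
print('plug',a,b,*tri([(t,a),(s,b)]))
print('knob',*tri([(t,(232,140)),(s,(201,190))]))
print('housing top', onz(t,(233,172),.08),*tri([(t,(233,172)),(s,(227,199))]))
w=shot('wrist');print('wristcam',-w['R'].T@w['t'],w['R'],w['fx'],w['cx'],w['cy'])
st=bot.get_state();print(st['eef_pos'],st['tcp_rot'])
for y in [.551]:print(proj(w,[.165,.551,.2]),proj(w,[.165,.551,0]))
```

```text
plug (146, 211) [np.float64(240.07421875), np.float64(270.671875)] [0.4525 0.3248 0.0292] [2.0, 2.0]
knob [0.6385 0.0651 0.1   ] [0.4, 0.4]
housing top [0.5502 0.065  0.08  ] [0.5527 0.0654 0.0774] [1.9, 1.9]
wristcam [0.0905 0.5736 0.3728] [[ 0.2865  0.9581  0.0004]
 [ 0.9123 -0.273   0.3052]
 [ 0.2926 -0.0871 -0.9523]] 273.43611118443926 251.45498503950512 196.4209653323103
[0.1649 0.5509 0.1997] [0.     0.1449 0.9894 0.    ]
[np.float64(250.9513279939503), np.float64(227.43124323228855)] [np.float64(251.1460049608002), np.float64(167.77258082516883)]
```

>>> arm_command(linear=[[0.57, -0.5, 0], [0.57, -0.5, 0], [0.57, -0.5, 0], [0.57, -0.5, 0], [0.57, -0.5, 0], [0.57, -0.5, 0], [0.57, -0.5, 0], [0.57, -0.5, 0], [0, 0, 0]], rot=[[0, 0, 0], [0, 0, 0], [0, 0, 0], [0, 0, 0], [0, 0, 0], [0, 0, 0], [0, 0, 0], [0, 0, 0], [0, 0, 0]], fingers=[85, 85, 85, 85, 85, 85, 85, 85, 85])

```text
time: 2.08
eef_pos: [0.4407, 0.309, 0.1995]
tcp_rot: [0.0, 0.147, 0.989, 0.0]
contact_force: [-0.2, 0.2, -0.4]
width: 0.0851
grip_force: 0.0
```

Run:
```python
from h import *
np.set_printoptions(precision=4,suppress=True)
w=shot('wrist','w1.png');print(w['R'],w['t'])
for r in bot.regions_of(w,'plug')[:5]:
    ys,xs=np.nonzero(r['region']);b=r['bbox']
    print(round(r['score'],2),b,w['pixels'][ys,xs].mean(0))
print('pred',proj(w,[.4525,.3248,.055]),proj(w,[.4525,.3248,0]))
st=bot.get_state();print(st['time'],st['eef_pos'],st['tcp_rot'],st['joints'])
p=w['pixels'];cv2.imwrite('pics/w1b.png',cv2.resize(p,(768,576),interpolation=2)[:,:,::-1])
```

```text
[[ 0.291   0.9567  0.0004]
 [ 0.9109 -0.2771  0.3058]
 [ 0.2927 -0.0886 -0.9521]] [-0.4244 -0.3556  0.277 ]
0.81 [252.8, 162.8, 279.2, 195.5] [91.1235 91.0979 91.8735]
0.77 [264.6, 233.3, 296.3, 267.5] [155.2943  91.8619 111.2064]
0.6 [317.6, 186.7, 348.4, 219.2] [ 48.5943 110.0474  57.2716]
0.59 [179.6, 46.3, 206.4, 87.0] [166.0356 108.6897 119.3255]
0.57 [256.5, 85.9, 289.9, 126.3] [188.3256 115.3804 137.5173]
pred [np.float64(266.45550666831514), np.float64(182.57972597040433)] [np.float64(264.3776540830794), np.float64(172.40183475546928)]
2.175 [0.4385 0.3106 0.1996] [-0.0003  0.1455  0.9894  0.0001] [ 0.4667  0.2404 -0.0523  1.2786  0.0005  0.7587]
```

View pics/w1b.png

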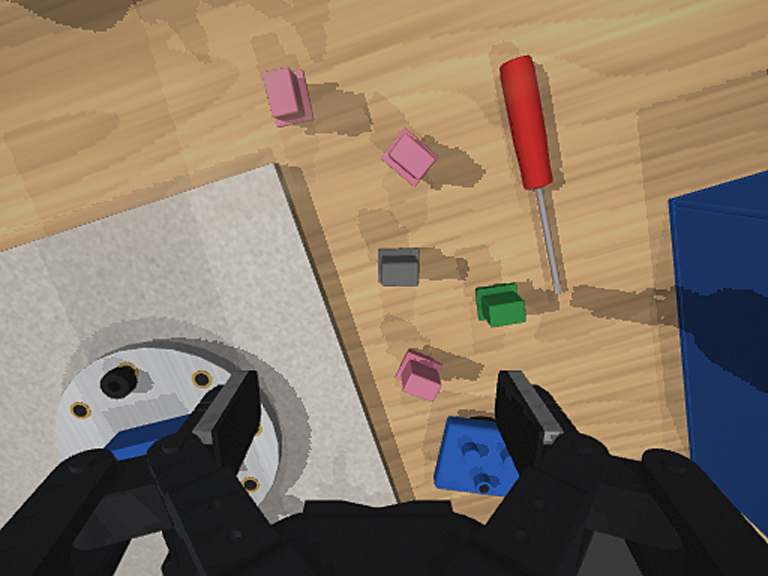

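The grey plug is at (266,178) in the wrist image, (399,267) in the enlarged one. It is the only grey oblong one: pink stand at (273,105), (191,62) and (280,250), and green at (333,203). Its long side runs roughly along the image's horizontal. I'll turn +90° above it.

>>> arm_command(linear=[[0.03, 0.03, -0.1], [0.03, 0.03, -0.1], [0.03, 0.03, -0.1], [0.03, 0.03, -0.1], [0.03, 0.03, -0.1], [0.03, 0.03, -0.1], [0.03, 0.03, -0.1], [0.03, 0.03, 0], [0, 0, 0], [0, 0, 0]], rot=[[0, 0, 0.0278], [0, 0, 0.0278], [0, 0, 0.0278], [0, 0, 0.0278], [0, 0, 0.0278], [0, 0, 0.0278], [0, 0, 0.0278], [0, 0, 0.0278], [0, 0, 0.0278], [0, 0, 0]], fingers=[45, 45, 45, 45, 45, 45, 45, 45, 45, 45])

```text
time: 3.42
eef_pos: [0.4517, 0.3264, 0.1578]
tcp_rot: [-0.0, -0.598, 0.802, 0.0]
contact_force: [0.1, -0.2, -0.2]
width: 0.0452
grip_force: 0.0
```

Run:
```python
from h import *
np.set_printoptions(precision=4,suppress=True)
w=shot('wrist','w2.png')
st=bot.get_state();print(st['time'],st['eef_pos'],st['tcp_rot'],st['joints'],st['width'])
for r in bot.regions_of(w,'plug')[:5]:
    ys,xs=np.nonzero(r['region']);print(round(r['score'],2),r['bbox'],w['pixels'][ys,xs].mean(0))
u,v=proj(w,[.4525,.3248,.055]);print(u,v)
p=w['pixels'];c=p[max(0,int(v)-75):int(v)+75,max(0,int(u)-100):int(u)+100]
print(max(0,int(u)-100),max(0,int(v)-75))
cv2.imwrite('pics/w2c.png',cv2.resize(c,None,fx=4,fy=4,interpolation=0)[:,:,::-1])
```

```text
3.475 [0.4519 0.3262 0.1578] [-0.     -0.5971  0.8022  0.0001] [ 0.481   0.2944 -0.0831  1.1934  0.0003 -0.7988] 0.04512225374144779
0.95 [211.2, 231.3, 236.4, 275.1] [ 43.2672 114.2794  57.4105]
0.83 [356.8, 81.5, 405.4, 117.9] [157.6621  91.8986 108.4679]
0.79 [240.5, 162.7, 266.0, 203.3] [99.4032 98.8109 98.9083]
0.76 [140.7, 177.7, 182.7, 216.1] [174.8556 103.2247 125.0802]
0.56 [308.6, 166.7, 349.0, 208.7] [178.3725 105.6423 128.5545]
250.6666062230942 185.46051193311595
150 110
```

View pics/w2c.png

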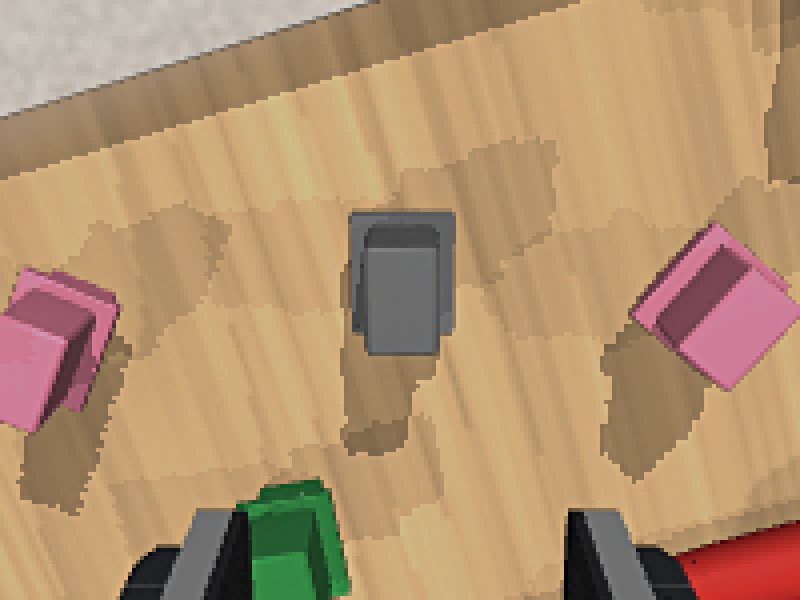

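The crop shows the grey oblong plug (grip top centred at wrist pixel (250.6,185), square to the image), green at the lower left and pink at both sides. It matches the triangulated (0.4525, 0.325). I'll go down and grip it.

>>> arm_command(linear=[[0.01, -0.023, -0.5], [0, 0, -0.5], [0, 0, -0.5], [0, 0, -0.4], [0, 0, -0.23], [0, 0, 0], [0, 0, 0], [0, 0, 0], [0, 0, 0], [0, 0, 0], [0, 0, 0]], rot=[[0, 0, 0], [0, 0, 0], [0, 0, 0], [0, 0, 0], [0, 0, 0], [0, 0, 0], [0, 0, 0], [0, 0, 0], [0, 0, 0], [0, 0, 0], [0, 0, 0]], fingers=[45, 45, 45, 45, 45, 45, 10, 10, 10, 10, 10], newtons=60)

```text
time: 4.9
eef_pos: [0.4535, 0.3239, 0.03]
tcp_rot: [0.0, -0.598, 0.802, 0.0]
contact_force: [0.4, 0.5, -0.9]
width: 0.0103
grip_force: 0.0
```

The fingers shut to 10 mm with no force on them, so the grasp missed. I'll look.

Run:
```python
from h import *
np.set_printoptions(precision=4,suppress=True)
w=shot('wrist','w3.png');s=shot('side')
st=bot.get_state();print(st['time'],st['eef_pos'],st['tcp_rot'],st['width'],st['grip_force'])
a=cv2.resize(w['pixels'],(540,405));b=cv2.resize(s['pixels'][220:320,180:340],(540,338))
cv2.imwrite('pics/w3b.png',cv2.resize(np.vstack([a,b]),None,fx=.8,fy=.8)[:,:,::-1])
```

```text
5.0 [0.4535 0.3239 0.0299] [-0.     -0.5977  0.8017  0.    ] 0.00993514716899416 0.0
```

View pics/w3b.png

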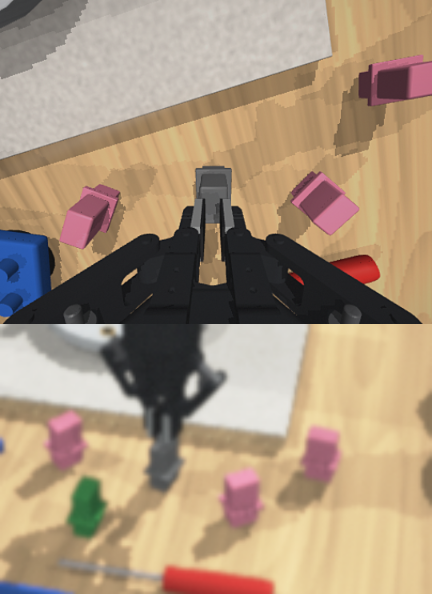

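The fingers are shut beside the plug. In the wrist view the plug's top is at about (252,216), ahead of the pads, and in the side view it stands on the +y side of the fingers. I'll measure where it is now.

Run:
```python
from h import *
np.set_printoptions(precision=4,suppress=True)
w=shot('wrist');s=shot('side');t=shot('top')
for p,n in ((w,'w'),(s,'s'),(t,'t')):
    for r in bot.regions_of(p,'plug')[:6]:
        ys,xs=np.nonzero(r['region']);m=p['pixels'][ys,xs].mean(0)
        if m.max()-m.min()<25: print(n,round(r['score'],2),r['bbox'],xs.mean(),ys.mean())
print('tcp',proj(w,[.4535,.3239,.03]),'grasp',proj(w,[.4535,.3239,.049]))
print('old plug top in w, s, t',proj(w,[.4525,.3248,.055]),proj(s,[.4525,.3248,.0275]),proj(t,[.4525,.3248,.0275]))
for uv in [(252,216)]: print('plug top at .055:',onz(w,uv,.055))
p=w['pixels'][170:270,180:320];cv2.imwrite('pics/w3c.png',cv2.resize(p,(784,560),interpolation=0)[:,:,::-1])
```

```text
w 0.93 [234.9, 197.6, 275.9, 268.5] 252.07024988213107 224.45544554455446
w 0.29 [0.0, 0.0, 50.1, 33.8] 17.34300518134715 11.567875647668394
s 0.57 [230.9, 262.6, 250.3, 277.4] 239.98058252427185 271.78155339805824
t 0.43 [143.5, 205.8, 153.1, 219.3] 148.2608695652174 211.14492753623188
tcp [np.float64(252.1204475034603), np.float64(227.219898774673)] grasp [np.float64(252.21646516310054), np.float64(239.8163277829611)]
old plug top in w, s, t [np.float64(254.26453217292357), np.float64(245.22717787992326)] [np.float64(240.78700785136363), np.float64(271.24633513462265)] [np.float64(146.06048091349498), np.float64(210.38077090726583)]
plug top at .055: [0.4484 0.3062 0.055 ]
```

View pics/w3c.png

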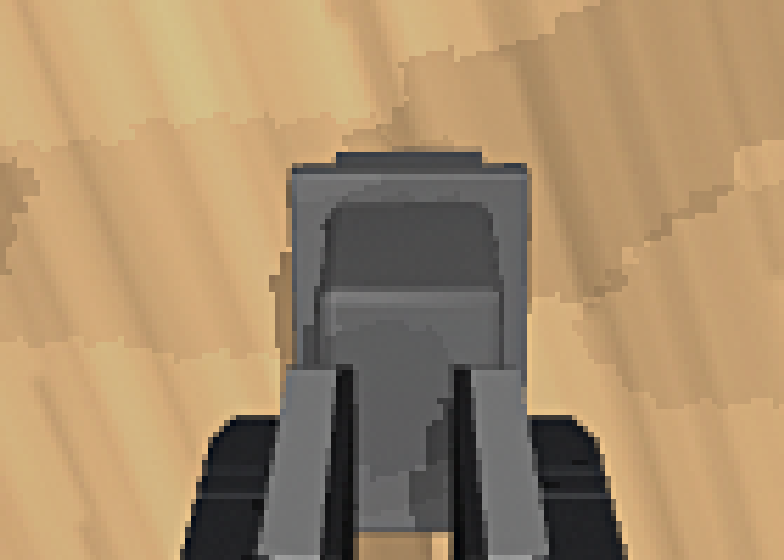

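Run:
```python
from h import *
s=shot('side');X=[.4535,.3239,.03]
u,v=proj(s,X);print(u,v,proj(s,[.4535,.3239,.055]),proj(s,[.4525,.3248,0]),proj(s,[.4525,.3248,.055]))
x0,y0=int(u)-30,int(v)-35
c=cv2.resize(s['pixels'][y0:y0+55,x0:x0+60],None,fx=10,fy=10,interpolation=0).copy()
for P,col in ((X,(255,0,0)),([.4525,.3248,0],(0,255,0)),([.4525,.3248,.055],(255,255,0))):
    a=proj(s,P);cv2.circle(c,(int((a[0]-x0+.5)*10),int((a[1]-y0+.5)*10)),4,col,-1)
cv2.imwrite('pics/s4.png',c[:,:,::-1])
```

```text
240.49032080131434 270.2768452906574 [np.float64(240.41115403577803), np.float64(263.2912433596573)] [np.float64(240.86851413012494), np.float64(278.74048789197826)] [np.float64(240.70350006522648), np.float64(263.5681523583848)]
```

View pics/s4.png

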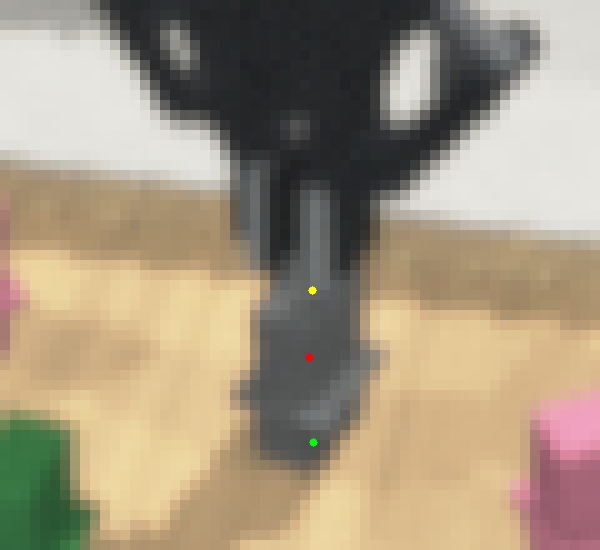

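In the side view the fingertips end near (238,263), just at the plug's top (z≈0.055–0.06), though the reported TCP is at 0.030. The wrist view agrees, with the pads lying over the plug's top face. So the pads sit about 30 mm higher than the reported TCP suggests, and the fingers shut above the plug without touching it. I'll open and go 28 mm lower.

>>> arm_command(linear=[[0, 0, 0.05], [0, 0, 0], [0, 0, 0], [0, 0, 0], [0, 0, -0.2], [0, 0, -0.2], [0, 0, -0.12], [0, 0, 0]], rot=[[0, 0, 0], [0, 0, 0], [0, 0, 0], [0, 0, 0], [0, 0, 0], [0, 0, 0], [0, 0, 0], [0, 0, 0]], fingers=[45, 45, 45, 45, 45, 45, 45, 45])

```text
time: 6.35
eef_pos: [0.4526, 0.3234, 0.0006]
tcp_rot: [-0.001, -0.598, 0.802, 0.0]
contact_force: [-0.8, -1.0, -0.8]
width: 0.0455
grip_force: 0.0
```

Run:
```python
from h import *
np.set_printoptions(precision=4,suppress=True)
w=shot('wrist');s=shot('side')
st=bot.get_state();print(st['time'],st['eef_pos'],st['contact_force'],st['width'])
a=cv2.resize(w['pixels'][150:280,160:350],(560,383));x0,y0=210,235
b=cv2.resize(s['pixels'][y0:y0+55,x0:x0+60],(240,220))
b=np.hstack([b,np.zeros((220,320,3),np.uint8)])
cv2.imwrite('pics/c5.png',np.vstack([a[:383],b])[:600,:,::-1])
```

```text
6.45 [0.4535 0.3239 0.0016] [-0.0727 -0.5928  0.3265] 0.045249017335661466
```

View pics/c5.png

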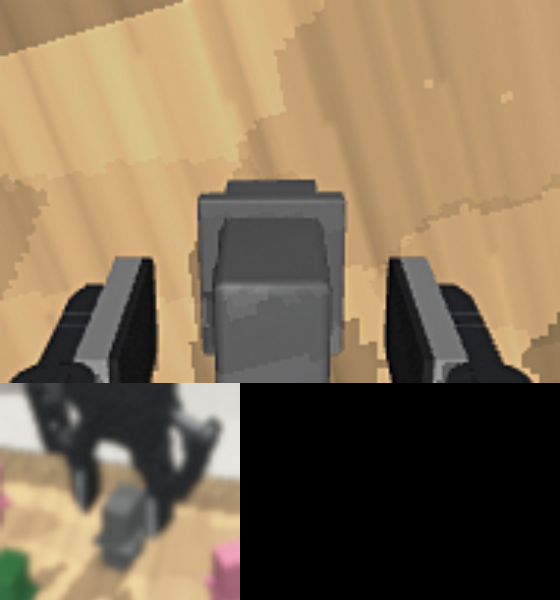

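The pads now straddle the plug, which is centred between them at about (252,255) in the wrist view. Closing.

>>> arm_command(linear=[[0, 0, 0], [0, 0, 0], [0, 0, 0], [0, 0, 0], [0, 0, 0]], rot=[[0, 0, 0], [0, 0, 0], [0, 0, 0], [0, 0, 0], [0, 0, 0]], fingers=[10, 10, 10, 10, 10], newtons=60)

```text
time: 7.08
eef_pos: [0.4539, 0.3242, 0.0022]
tcp_rot: [0.001, -0.598, 0.802, -0.0]
contact_force: [-0.4, 0.1, 4.0]
width: 0.0189
grip_force: 59.1
```

>>> arm_command(linear=[[0, 0, 0.2], [0, 0, 0.7], [0, 0, 0.75], [0, 0, 0.75], [0.4, -0.76, 0], [0.4, -0.76, 0], [0.4, -0.76, 0], [0.4, -0.76, 0], [0, 0, 0], [0, 0, 0]], rot=[[0, 0, 0], [0, 0, 0], [0, 0, 0], [0, 0, 0], [0, 0, 0.0116], [0, 0, 0.0116], [0, 0, 0.0116], [0, 0, 0.0116], [0, 0, 0], [0, 0, 0]], fingers=[10, 10, 10, 10, 10, 10, 10, 10, 10, 10])

```text
time: 8.32
eef_pos: [0.5489, 0.1414, 0.1457]
tcp_rot: [0.0, 0.707, -0.707, -0.001]
contact_force: [-1.0, 0.2, -1.3]
width: 0.0192
grip_force: 58.8
```

Run:
```python
from h import *
np.set_printoptions(precision=4,suppress=True)
w=shot('wrist','w6.png')
st=bot.get_state();print(st['time'],st['eef_pos'],st['tcp_rot'],st['contact_force'],st['width'],st['grip_force'],st['joints'])
for n in ['socket','knob','seat_hole','bush','plug']:
    for r in bot.regions_of(w,n)[:2]: print(n,round(r['score'],2),r['bbox'])
print('pred',proj(w,[.5515,.065,.08]),proj(w,[.6385,.065,.108]))
cv2.imwrite('pics/w6b.png',cv2.resize(w['pixels'],(768,576))[:,:,::-1])
```

```text
8.375 [0.5487 0.1421 0.1457] [ 0.0003  0.7079 -0.7064 -0.0005] [-0.7377 -0.8861 -1.2882] 0.018860432436025337 58.81335139274597 [ 0.1115  0.319  -0.0792  1.1736  0.0003 -1.4614]
socket 0.84 [96.5, 0.0, 354.9, 212.4]
knob 0.71 [95.2, 0.0, 357.5, 212.3]
knob 0.64 [115.9, 91.1, 156.4, 127.9]
seat_hole 0.91 [97.3, 3.1, 356.4, 217.9]
bush 0.71 [317.9, 92.3, 348.6, 119.4]
bush 0.66 [114.9, 93.2, 156.8, 127.3]
plug 0.93 [226.3, 295.2, 262.4, 338.0]
plug 0.89 [231.1, 207.1, 281.1, 296.1]
pred [np.float64(248.98640191652564), np.float64(110.53225285523678)] [np.float64(130.33464758217582), np.float64(110.70170089214017)]
```

View pics/w6b.png

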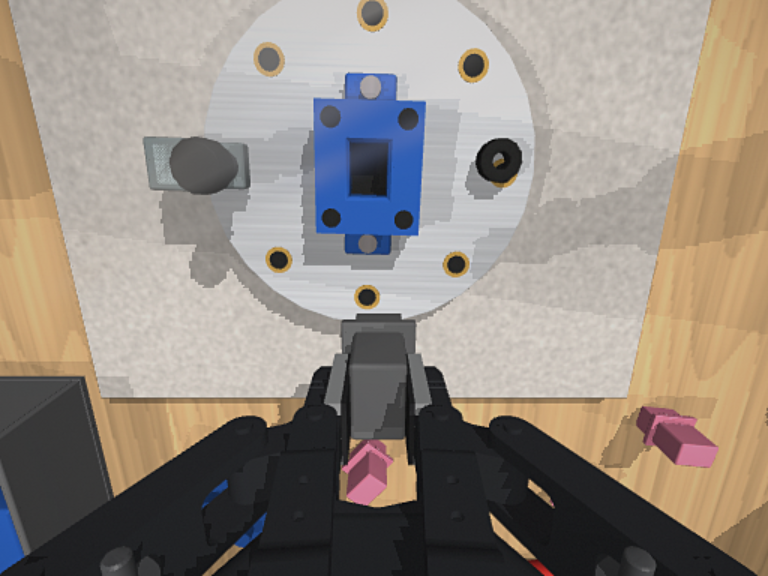

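The wrist view shows the socket at about (246,111), the knob on the post at (136,110), the bush at (333,106), and the plug upright in the fingers with its flange's front edge at (228–277, 214). Now I'll measure both precisely in the same picture.

```bash
cat > m.py <<'E'
from h import *
from scipy.spatial.transform import Rotation as Ro
np.set_printoptions(precision=4,suppress=True)
def hole(w,zt=.08):
    """housing top: blue mask near prediction; returns quad, hole centre"""
    p=w['pixels'];hsv=cv2.cvtColor(p,cv2.COLOR_RGB2HSV)
    m=((hsv[...,0]>100)&(hsv[...,0]<125)&(hsv[...,1]>130)&(hsv[...,2]>60)).astype(np.uint8)
    u,v=proj(w,[.5515,.065,zt]);n,l,s,c=cv2.connectedComponentsWithStats(m)
    i=min((i for i in range(1,n) if s[i,4]>800),key=lambda i:np.hypot(*(c[i]-[u,v])))
    cs,h=cv2.findContours((l==i).astype(np.uint8),cv2.RETR_CCOMP,cv2.CHAIN_APPROX_NONE)
    inner=[k for k in cs if 15<cv2.contourArea(k) and k is not max(cs,key=cv2.contourArea)]
    k=min(inner,key=lambda k:np.hypot(*(k.reshape(-1,2).mean(0)-[u,v])))
    W=np.array([onz(w,q,zt)[:2] for q in k.reshape(-1,2)],np.float32)
    o=max(cs,key=cv2.contourArea).reshape(-1,2);O=np.array([onz(w,q,zt)[:2] for q in o],np.float32)
    return cv2.minAreaRect(W*1000),cv2.minAreaRect(O*1000),k.reshape(-1,2)
E
python3 - <<'E'
from m import *
w=shot('wrist');st=bot.get_state();T=np.array(st['eef_pos']);q=st['tcp_rot'];R=Ro.from_quat([q[1],q[2],q[3],q[0]]).as_matrix()
a,b,k=hole(w);print('hole',a,'outer',b,k.min(0),k.max(0))
f=lambda x,y,h:proj(w,T+R@np.array([x,y,-h]))
for x,y,h in [(.018,.015,.0232),(.018,-.015,.0232),(.015,.01,.0532),(.015,-.01,.0532)]: print('pred',(x,y,h),np.array(f(x,y,h)))
g=cv2.cvtColor(w['pixels'],cv2.COLOR_RGB2GRAY).astype(int)
for r in (216,218,220): print(r,g[r,222:284:1].tolist())
print('col',g[206:250,252].tolist())
for r in (236,240): print(r,g[r,232:276].tolist())
E
```

```text
hole ((554.6904907226562, 65.45928955078125), (30.856922149658203, 23.187009811401367), 85.93446350097656) outer ((554.6529541015625, 66.73463439941406), (95.4819564819336, 59.503692626953125), 88.5033187866211) [232  91] [261 129]
pred (0.018, 0.015, 0.0232) [277.7571 215.4345]
pred (0.018, -0.015, 0.0232) [226.8282 215.4283]
pred (0.015, 0.01, 0.0532) [273.0018 244.0572]
pred (0.015, -0.01, 0.0532) [232.0164 244.0557]
216 [149, 146, 144, 146, 155, 103, 99, 110, 110, 110, 110, 110, 110, 109, 110, 111, 111, 111, 111, 111, 111, 110, 112, 110, 109, 110, 111, 112, 110, 112, 112, 111, 112, 112, 101, 102, 102, 102, 102, 101, 102, 101, 102, 102, 100, 101, 101, 100, 100, 101, 101, 101, 101, 99, 91, 122, 208, 198, 196, 199, 192, 189]
218 [151, 147, 143, 144, 152, 101, 93, 107, 107, 107, 106, 106, 106, 107, 107, 107, 107, 106, 107, 106, 107, 107, 107, 107, 107, 92, 94, 95, 94, 95, 95, 95, 95, 96, 95, 95, 96, 95, 95, 95, 94, 96, 95, 95, 96, 95, 95, 95, 95, 95, 96, 96, 95, 94, 84, 169, 202, 193, 195, 199, 196, 192]
220 [142, 142, 143, 148, 155, 100, 91, 109, 106, 107, 106, 106, 107, 106, 109, 107, 108, 109, 93, 95, 94, 95, 95, 95, 95, 96, 96, 97, 96, 97, 97, 97, 97, 96, 96, 97, 97, 96, 96, 97, 96, 97, 97, 96, 96, 97, 95, 95, 95, 95, 96, 95, 95, 94, 83, 173, 214, 202, 197, 196, 196, 194]
col [206, 210, 219, 52, 70, 74, 74, 69, 76, 108, 112, 93, 95, 95, 97, 83, 70, 72, 73, 74, 74, 75, 74, 74, 75, 74, 74, 74, 75, 75, 75, 75, 76, 75, 74, 73, 82, 96, 111, 102, 99, 94, 95, 95]
236 [17, 22, 58, 65, 75, 75, 73, 74, 73, 75, 74, 74, 74, 74, 74, 75, 74, 76, 74, 75, 75, 75, 75, 75, 75, 75, 75, 75, 74, 75, 74, 74, 75, 75, 75, 75, 76, 75, 46, 44, 123, 115, 115, 114]
240 [16, 56, 62, 70, 75, 74, 75, 74, 74, 74, 74, 75, 74, 74, 75, 75, 75, 74, 74, 75, 74, 74, 75, 74, 74, 75, 75, 75, 74, 74, 74, 73, 75, 74, 74, 75, 75, 74, 76, 23, 71, 119, 114, 112]
```

```bash
cat >> m.py <<'E'
from scipy.optimize import least_squares
def rings(w,z=.048,c0=(.554,.066)):
    p=w['pixels'];hsv=cv2.cvtColor(p,cv2.COLOR_RGB2HSV)
    m=((hsv[...,0]>10)&(hsv[...,0]<28)&(hsv[...,1]>90)).astype(np.uint8)
    n,l,s,c=cv2.connectedComponentsWithStats(m);P=[]
    for i in range(1,n):
        if not 15<s[i,4]<200 or max(s[i,2:4])>30 or s[i,1]==0: continue
        k=cv2.findContours((l==i).astype(np.uint8),cv2.RETR_EXTERNAL,cv2.CHAIN_APPROX_NONE)[0][0]
        if len(k)<8: continue
        e=cv2.fitEllipse(k);X=onz(w,e[0],z)[:2]
        if .06<np.hypot(*(X-c0))<.1 and e[1][0]/e[1][1]>.6: P.append(X)
    P=np.array(P);A=np.deg2rad(45)
    def f(v):
        d=P-v[:2];a=np.arctan2(d[:,1],d[:,0])-v[3];k=np.round(a/A)*A+v[3]
        return (P-v[:2]-v[2]*np.c_[np.cos(k),np.sin(k)]).ravel()
    r=least_squares(f,[*c0,.085,0],loss='soft_l1',f_scale=.001);return P,r.x,r.fun
def quad(k,w,z=.08):
    """4 side lines of hole contour -> centre, yaw"""
    W=np.array([onz(w,q,z)[:2] for q in k])*1000;c=(W.max(0)+W.min(0))/2;h=(W.max(0)-W.min(0))/2
    L=[]
    for ax in (0,1):
        for s in (-1,1):
            d=(W-c)[:,ax]*s;o=abs((W-c)[:,1-ax])<h[1-ax]*.7;sel=W[(d>h[ax]*.6)&o]
            L.append((np.polyfit(sel[:,1-ax],sel[:,ax],1),sel[:,ax].mean()))
    return c,[(round(float(np.degrees(np.arctan(l[0][0]))),1),round(float(l[1]),2)) for l in L]
E
python3 - <<'E'
from m import *
w=shot('wrist');P,v,e=rings(w);print(len(P),P,v,np.degrees(v[3]),e*1000)
a,b,k=hole(w);print(quad(k,w))
E
```

```text
6 [[0.6132 0.0054]
 [0.4933 0.0086]
 [0.4692 0.0716]
 [0.6161 0.1255]
 [0.4963 0.1284]
 [0.5569 0.1517]] [ 0.5546  0.0671  0.0849 -0.0277] -1.5879402690366256 [ 0.3216 -0.0884  0.3319 -0.1942 -0.5601  2.1119 -0.1418  0.0402  0.0679
 -0.3821 -0.0599 -0.3241]
(array([554.5199,  66.1973]), [(2.5, 543.92), (-3.4, 565.1), (-0.4, 52.15), (-3.9, 80.63)])
```

>>> arm_command(linear=[[0.05, -0.27, -0.17], [0.05, -0.27, -0.17], [0, 0, 0], [0, 0, 0]], rot=[[0, 0, -0.0024], [0, 0, -0.0024], [0, 0, 0], [0, 0, 0]], fingers=[10, 10, 10, 10])

```text
time: 9.22
eef_pos: [0.5554, 0.1086, 0.1251]
tcp_rot: [-0.0, -0.697, 0.717, 0.0]
contact_force: [0.0, 0.1, -0.4]
width: 0.0188
grip_force: 58.8
```

Run:
```python
from m import *
w=shot('wrist','w7.png');st=bot.get_state();T=np.array(st['eef_pos']);q=st['tcp_rot'];R=Ro.from_quat([q[1],q[2],q[3],q[0]]).as_matrix()
print(st['time'],T,'tool y',np.degrees(np.arctan2(R[1,1],R[0,1])),R[:,2])
P,v,e=rings(w);print(len(P),v,np.degrees(v[3]),e*1000)
a,b,k=hole(w);print(a,quad(k,w))
# second-view height of socket: match with w6 estimate
for x,y,h in [(.018,.015,.0232),(.018,-.015,.0232)]: print(np.array(proj(w,T+R@np.array([x,y,-h]))))
g=cv2.cvtColor(w['pixels'],cv2.COLOR_RGB2GRAY).astype(int);print(g[218,222:232],g[218,272:284])
```

```text
9.275 [0.5556 0.1089 0.1254] tool y 178.35516524967196 [-0.0001  0.0002 -1.    ]
5 [ 0.5546  0.0671  0.0849 -0.028 ] -1.6020406777008742 [ 0.2382 -0.0079  0.3523 -0.2394 -0.5523  0.9935 -0.2257 -0.1707  0.141
 -0.3096]
((554.6929931640625, 64.55396270751953), (25.515785217285156, 21.32679557800293), 88.31788635253906) (array([554.4903,  64.5511]), [(0.9, 544.64), (-1.3, 564.91), (-1.7, 51.79), (-1.7, 77.32)])
[277.7022 216.2795]
[226.7299 216.32  ]
[200 200 200 203 210 125  86 105 105 105] [ 94  94  94  93  83 173 208 200 199 198 199 199]
```

>>> arm_command(linear=[[-0.015, -0.35, 0], [0, -0.345, 0], [0, 0, -0.3], [0, 0, -0.28], [0, 0, 0], [0, 0, 0]], rot=[[0, 0, 0], [0, 0, 0], [0, 0, 0], [0, 0, 0], [0, 0, 0], [0, 0, 0]], fingers=[10, 10, 10, 10, 10, 10])

```text
time: 10.02
eef_pos: [0.555, 0.0672, 0.0912]
tcp_rot: [0.0, -0.697, 0.717, -0.0]
contact_force: [0.7, -0.2, -0.5]
width: 0.019
grip_force: 58.8
```

Run:
```python
from m import *
E=[]
for i in range(5):
    w=shot('wrist');st=bot.get_state();E.append(st['eef_pos'])
print(st['time'],np.mean(E,0),np.std(E,0),st['contact_force'],st['tcp_rot'])
P,v,e=rings(w);print(len(P),v,np.degrees(v[3]),e*1000)
```

```text
10.275 [0.5552 0.0674 0.0914] [0.0001 0.0001 0.0001] [ 0.8734 -0.2806 -0.9416] [ 0.0004 -0.6971  0.7169 -0.0004]
2 [ 0.5547  0.0667  0.0847 -0.0251] -1.438136418441836 [ 0.  0. -0.  0.]
```

>>> arm_command(linear=[[-0.008, -0.005, -0.08], [0, 0, -0.08], [0, 0, -0.04], [0, 0, -0.04], [0, 0, 0]], rot=[[0, 0, 0], [0, 0, 0], [0, 0, 0], [0, 0, 0], [0, 0, 0]], fingers=[10, 10, 10, 10, 10])

```text
time: 10.9
eef_pos: [0.5539, 0.0671, 0.0758]
tcp_rot: [-0.0, -0.697, 0.717, 0.0]
contact_force: [-0.8, -0.2, -1.5]
width: 0.0185
grip_force: 58.9
```

>>> arm_command(linear=[[0, 0, -0.07], [0, 0, -0.07], [0, 0, -0.05], [0, 0, -0.03], [0, 0, 0]], rot=[[0, 0, 0], [0, 0, 0], [0, 0, 0], [0, 0, 0], [0, 0, 0]], fingers=[10, 10, 10, 10, 10])

```text
time: 11.52
eef_pos: [0.554, 0.0671, 0.0627]
tcp_rot: [-0.0, -0.697, 0.717, 0.0]
contact_force: [-0.3, -0.3, 0.4]
width: 0.0189
grip_force: 58.9
```

Only free travel so far. I'll press down the last millimetre or two until the flange seats.

>>> arm_command(linear=[[0, 0, -0.02], [0, 0, -0.02], [0, 0, 0]], rot=[[0, 0, 0], [0, 0, 0], [0, 0, 0]], fingers=[10, 10, 10])

```text
time: 11.9
eef_pos: [0.5543, 0.0671, 0.0622]
tcp_rot: [0.0, -0.697, 0.717, -0.0]
contact_force: [-4.6, -0.1, 10.8]
width: 0.0188
grip_force: 60.1
```

The flange is seated (10.8 N upward, z as expected). Now release, go up, and move over the knob.

>>> arm_command(linear=[[0, 0, 0.02], [0, 0, 0], [0, 0, 0], [0, 0, 0], [0, 0, 0.2], [0, 0, 0.5], [0, 0, 0.4], [0.35, -0.01, 0], [0.35, -0.01, 0], [0.35, -0.01, 0], [0.35, -0.01, 0], [0, 0, 0], [0, 0, 0]], rot=[[0, 0, 0], [0, 0, 0], [0, 0, 0], [0, 0, 0], [0, 0, 0], [0, 0, 0], [0, 0, 0], [0, 0, 0], [0, 0, 0], [0, 0, 0], [0, 0, 0], [0, 0, 0], [0, 0, 0]], fingers=[45, 45, 45, 45, 45, 45, 45, 52, 52, 52, 52, 52, 52])

```text
time: 13.52
eef_pos: [0.6374, 0.0648, 0.1279]
tcp_rot: [-0.0, -0.697, 0.717, 0.0]
contact_force: [-0.6, -0.3, -0.2]
width: 0.0519
grip_force: 0.0
```

Run:
```python
from m import *
w=shot('wrist');t=shot('top');s=shot('side');st=bot.get_state();print(st['time'],st['eef_pos'],st['contact_force'],st['width'])
for p,n in ((w,'w'),):
  for k in ('knob','plug'):
    for r in bot.regions_of(p,k)[:3]: print(n,k,round(r['score'],2),r['bbox'])
for z in (.086,.108): print(z,proj(w,[.6396,.0647,z]))
print('plug top/flange pred',proj(w,[.5546,.0671,.115]),proj(w,[.5546,.0671,.085]))
cv2.imwrite('pics/w8.png',cv2.resize(w['pixels'],(768,576))[:,:,::-1])
```

```text
13.675 [0.6374 0.0648 0.1281] [0.2934 0.5875 0.0712] 0.05193111523436346
w knob 0.95 [234.0, 191.7, 269.2, 227.6]
w plug 0.88 [496.7, 322.4, 511.5, 353.3]
w plug 0.65 [331.0, 182.8, 379.7, 242.5]
0.086 [np.float64(249.457256393968), np.float64(206.5824093857894)]
0.108 [np.float64(249.29767896505535), np.float64(216.4823930965999)]
plug top/flange pred [np.float64(364.85033875251764), np.float64(220.03314526141938)] [np.float64(350.69949920228754), np.float64(206.15498423578683)]
```

View pics/w8.png

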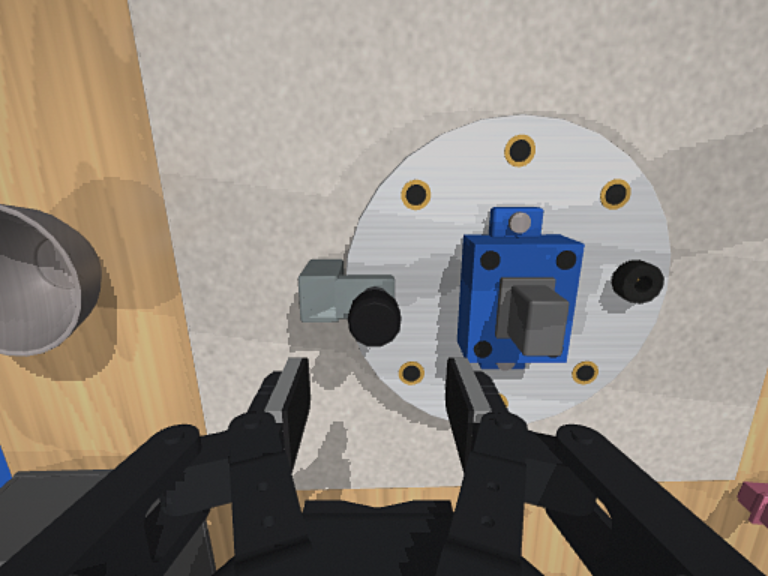

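The plug stands free in the blue housing with its flange flat on it, at about (355,200). The knob is at (251,210) in the wrist image, between the open fingers, with the post behind it. I'll fit a cylinder to the knob's outlines in two wrist views.

```bash
cat > k.py <<'E'
from m import *
A=np.linspace(0,2*np.pi,60)
def sil(w,X):
    q=np.array([proj(w,[X[0]+.014*np.cos(a),X[1]+.014*np.sin(a),X[2]+h]) for a in A for h in (-.011,.011)])
    return np.r_[q.min(0),q.max(0)]
def fit(obs,x0=(.639,.065,.097)):
    r=least_squares(lambda X:np.concatenate([sil(w,X)-b for w,b in obs]),x0,loss='soft_l1');return r.x,r.fun
E
python3 - <<'E'
from k import *
def dark(w,b):
    p=w['pixels'].max(2);x0,y0,x1,y1=[int(v) for v in b];m=np.zeros(p.shape,np.uint8);m[y0-6:y1+6,x0-6:x1+6]=(p[y0-6:y1+6,x0-6:x1+6]<60)
    n,l,s,c=cv2.connectedComponentsWithStats(m);i=1+np.argmax(s[1:,4]);return [s[i,0]-.5,s[i,1]-.5,s[i,0]+s[i,2]-.5,s[i,1]+s[i,3]-.5]
w=shot('wrist');r=bot.regions_of(w,'knob')[0];b=r['bbox'];print(b,dark(w,b))
t=shot('top');s=shot('side')
print('pred',sil(w,[.639,.065,.097]))
print(fit([(w,np.array(b))]))
print(fit([(w,np.array(dark(w,b)))]))
np.save('w8.npy',{'w':w,'b':b},allow_pickle=True)
E
```

```text
[232.5, 193.3, 269.3, 227.0] [np.float64(231.5), np.float64(190.5), np.float64(267.5), np.float64(230.5)]
pred [231.964  190.7821 268.7637 233.4715]
(array([0.6389, 0.0757, 0.0643]), array([ 2.6136, -1.6605, -2.6143,  1.4102]))
(array([0.6398, 0.0672, 0.0874]), array([ 0.4297, -0.3935, -0.4297,  0.3698]))
```

>>> arm_command(linear=[[0, 0.35, 0], [0, 0.35, 0], [0, 0, 0], [0, 0, 0]], rot=[[0, 0, 0], [0, 0, 0], [0, 0, 0], [0, 0, 0]], fingers=[52, 52, 52, 52])

```text
time: 14.48
eef_pos: [0.638, 0.1074, 0.1276]
tcp_rot: [-0.0, -0.698, 0.717, -0.0]
contact_force: [-0.1, -0.9, 1.1]
width: 0.0523
grip_force: 0.0
```

Run:
```python
from k import *
d=np.load('w8.npy',allow_pickle=True).item()
w=shot('wrist');r=bot.regions_of(w,'knob')[0];b=r['bbox'];print(r['score'],b,sil(w,[.639,.065,.097]))
print(fit([(w,np.array(b)),(d['w'],np.array(d['b']))]))
P,v,e=rings(w);print(len(P),v,np.degrees(v[3]),e*1000)
st=bot.get_state();print(st['time'],st['eef_pos'])
# finger tip rows: pads' light grey upper ends
g=w['pixels'].astype(int)
```

```text
0.6 [230.8, 139.4, 267.6, 178.9] [229.5883 138.0991 268.9283 180.3856]
(array([0.6391, 0.0676, 0.0823]), array([ 0.2649,  0.0724,  0.0208,  0.0041,  0.6996, -4.4883, -1.7481,
        1.6067]))
4 [ 0.5549  0.0669  0.0848 -0.0251] -1.437067551806395 [ 0.0486 -0.022  -0.0369 -0.0043  0.0301  0.0884 -0.0418 -0.0619]
14.575 [0.6381 0.1066 0.1277]
```

The fit agrees with the plate's geometry, so the knob is at about (0.6395, 0.065, 0.097). Going down over it.

>>> arm_command(linear=[[0.012, -0.35, 0], [0.012, -0.347, 0], [0, 0, 0], [0, 0, -0.4], [0, 0, -0.4], [0, 0, -0.3], [0, 0, -0.1], [0, 0, 0]], rot=[[0, 0, 0], [0, 0, 0], [0, 0, 0], [0, 0, 0], [0, 0, 0], [0, 0, 0], [0, 0, 0], [0, 0, 0]], fingers=[52, 52, 52, 52, 52, 52, 52, 52])

```text
time: 15.58
eef_pos: [0.6394, 0.0647, 0.0557]
tcp_rot: [-0.0, -0.697, 0.717, 0.0]
contact_force: [0.1, 0.2, -0.5]
width: 0.0521
grip_force: 0.0
```

>>> arm_command(linear=[[0, 0, -0.08], [0, 0, -0.06], [0, 0, 0], [0, 0, 0], [0, 0, 0], [0, 0, 0], [0, 0, 0], [0, 0, 0]], rot=[[0, 0, 0], [0, 0, 0], [0, 0, 0], [0, 0, 0], [0, 0, 0], [0, 0, 0], [0, 0, 0], [0, 0, 0]], fingers=[52, 52, 15, 15, 15, 15, 15, 15], newtons=90)

```text
time: 16.58
eef_pos: [0.6392, 0.0649, 0.0478]
tcp_rot: [-0.0, -0.697, 0.717, 0.0]
contact_force: [-4.5, -0.5, 4.4]
width: 0.0248
grip_force: 88.4
```

>>> arm_command(linear=[[0, 0, 0.04], [0, 0, 0.04], [0, 0, 0.04], [0, 0, 0]], rot=[[0, 0, 0], [0, 0, 0], [0, 0, 0], [0, 0, 0]], fingers=[15, 15, 15, 15])

```text
time: 17.08
eef_pos: [0.6391, 0.0649, 0.0538]
tcp_rot: [-0.0, -0.697, 0.717, 0.001]
contact_force: [1.3, -0.1, -10.4]
width: 0.0247
grip_force: 88.8
```

>>> arm_command(linear=[[0, 0, 0.04], [0, 0, 0.04], [0, 0, 0.04], [0, 0, 0.03], [0, 0, 0]], rot=[[0, 0, 0], [0, 0, 0], [0, 0, 0], [0, 0, 0], [0, 0, 0]], fingers=[15, 15, 15, 15, 15])

```text
time: 17.7
eef_pos: [0.6391, 0.065, 0.0633]
tcp_rot: [-0.0, -0.697, 0.717, 0.0]
contact_force: [0.7, -0.4, -14.5]
width: 0.0248
grip_force: 89.1
```

>>> arm_command(linear=[[0, 0, 0.015], [0, 0, 0.015], [0, 0, 0], [0, 0, 0]], rot=[[0, 0, 0], [0, 0, 0], [0, 0, 0], [0, 0, 0]], fingers=[15, 15, 15, 15])

```text
time: 18.2
eef_pos: [0.6391, 0.0649, 0.064]
tcp_rot: [-0.001, -0.697, 0.717, 0.001]
contact_force: [3.6, 2.0, -26.0]
width: 0.0251
grip_force: 89.6
```

The force jumped to 26 N after 16 mm of travel, so the plunger is against its stop. I'll check that it holds and that the plug is still home.

Run:
```python
from k import *
for i in range(6): w=shot('wrist')
s=shot('side');t=shot('top')
st=bot.get_state();print(st['time'],st['eef_pos'],st['contact_force'],st['width'],st['grip_force'])
for p,n in ((w,'w'),(s,'s'),(t,'t')):
    for r in bot.regions_of(p,'plug')[:6]:
        ys,xs=np.nonzero(r['region']);m=p['pixels'][ys,xs].mean(0)
        if m.max()-m.min()<30: print(n,round(r['score'],2),r['bbox'])
    print(n,'plug home pred top',proj(p,[.5546,.0671,.115]),'flange',proj(p,[.5546,.0671,.085]))
    for r in bot.regions_of(p,'knob')[:2]: print(n,'knob',round(r['score'],2),r['bbox'])
    print('pred up/rest',sil(p,[.6393,.065,.113]),sil(p,[.6393,.065,.097]))
```

```text
18.6 [0.6391 0.065  0.064 ] [  3.9762   1.0016 -25.7102] 0.025141704013817313 89.63117195293307
w 0.69 [362.3, 212.7, 438.1, 294.5]
w plug home pred top [np.float64(417.48598222130084), np.float64(267.99118742315136)] flange [np.float64(389.29303988225206), np.float64(241.0009656283102)]
w knob 0.81 [229.1, 229.5, 276.9, 299.3]
pred up/rest [223.4007 232.8091 281.5305 303.2705] [226.2466 221.2203 278.334  283.6332]
s plug home pred top [np.float64(226.57218685377043), np.float64(189.31274277233518)] flange [np.float64(226.81053076130897), np.float64(197.33404146135817)]
s knob 0.54 [199.1, 181.3, 205.8, 194.4]
pred up/rest [195.9807 181.2188 205.2937 191.8662] [196.2923 185.4978 205.5466 196.1175]
t 0.67 [247.3, 143.0, 268.0, 204.7]
t plug home pred top [np.float64(231.49628449664948), np.float64(168.17710292554412)] flange [np.float64(232.11319774019063), np.float64(170.17757115492975)]
t knob 0.72 [250.7, 143.0, 269.9, 202.0]
pred up/rest [226.4257 132.4104 236.9262 144.2484] [226.8258 133.9643 237.1811 145.623 ]
```

The knob is up (wrist and side boxes match the raised position), the force is steady at 26 N, and the plug is home. Handing in.

```bash
python3 -c "
from bench import bot
print(bot.sign_off())"
```

```text
the job is handed in; nothing more can be done
None
```

The grey oblong plug is fully home in the blue housing's socket and released, and the arm is holding the plunger knob up against its stop (about 16 mm up, steady 26 N pull); the job was handed in at about 18.6 s, no verdict came back, and the first grasp closed above the plug without touching it.

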